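# File the crystal: load the specimen tray and slide it home in its case

## Robot

A 6-joint arm with a two-finger parallel gripper is mounted at the origin on the work surface. World frame = base frame: x ahead of the robot, y to its left, z up, the work surface at z = 0. Lengths are in m, angles in rad, forces in N, time in s.
With the tool pointing down it reaches from about 0.3 to 0.85 m from the base axis. Payload 4.2 kg.
Tool frame: the origin (TCP) lies on the centre line of the jaws, within the pads' length; the fingertips stand 11 mm ahead of it and the grasp point (between the pads) lies 8 mm behind it; z points along the fingers, y is the line along which they close (so a half turn about z gives the same grasp; the last joint's range is limited). The gripper opens to 91 mm and grips with 3 to 60 N. Pads are 32 mm wide; open, the fingers measure 118 mm over their backs; the gripper's body (76 mm by 178 mm) begins 60 mm behind the grasp point.
Start: joints at [-1.344, 0.32, 1.565, -0, 1.257, -0.02], TCP at [0.14, -0.558, 0.192] pointing down, gripper open.
Joint ranges: [-3.11, 3.11], [-0.84, 2.01], [0.21, 2.61], [-1.34, 4.49], [0.05, 2.63], [-2.56, 2.56]. Speed limits (rad/s): [2.57, 2.57, 3.14, 3.14, 3.14, 3.14].

## Interface

Orientations are given as a unit quaternion [w, x, y, z].
In Python, from cell import get_obs, capture, camera_params, sign_off gives the robot as it stands.
- The arm moves only by the shell command python3 -m creep 'ROWS' [FORCE]. ROWS is JSON, a list that holds one entry, the list of rows, each a list of 7 numbers: the shift along the tool's x, y, z in mm, then the turn, a rotation vector about the tool's x, y, z in degrees, then the finger opening in mm, from 0 to 91.2. In form: [[[tx, ty, tz, wx, wy, wz, jaw], ...]]. A call has 1 to 20 rows; each row is the pose to reach, as a shift and turn from the pose commanded when the call began, along the tool's axes at that moment; what a row does not reach only later rows make up. A row lasts 1/12 s, in which the tool goes at most 41.7 mm and 7.16 degrees, less where a joint would pass 70% of its speed; a pose out of reach is approached as far as the arm can. A call with a gripper value outside its range is refused whole. The fingers move at their own pace and stop on an object; FORCE is the grip in N (left out, the last holds). Time passes only in rows, so rows that repeat a pose let the fingers close. It gives the time, the measured TCP pose, the force, the opening and the grip force at its end, in the units of the state.
- get_obs(): the state, without advancing time (a new reading comes with each control period).
- capture(name): name is "side" or "top"; returns (picture, depth): 480x640x3 uint8, red, green, blue; 480x640 float32, m along the optical axis (not along the pixel's ray), 0 where there is no reading.
- camera_params(name): a dict with "vertical_fov" (degrees; the focal length in pixels is half the picture's height over the tangent of half this angle, whatever the lens; pixels are square), "cx", "cy" (the principal point, pixels), "origin" and "rotation" of the camera in the world. Camera axes: x right, y up, looking along -z (the intrinsics and any distortion apply to the point x, -y, -z); pixel columns grow to the right and rows downward; lengths in m; the calibration is good to about 2 mm. A picture is of the moment at which its call begins. camera_params takes no time and is no camera call.
- sign_off(): hands the job in; it is judged then, once.
The state is a dict: "t": time; "joints": joint angles; "dq": joint speeds; "joint_torque": joint torques, N m; "tcp_pos": TCP position; "ee_rot": TCP orientation; "wrist_force": force on the tool from outside, world axes, zero at the start; "wrist_torque": the same for the moment, N m; "finger_gap": opening from 0.0 (shut) to 1.0 (fully open); "grasp_force": force on a finger pad.
Only numpy, scipy, OpenCV 4.12 (cv2) and the standard library are available. Lean on these libraries where they do the work, as an engineer would, in place of code of your own. Each camera call takes 0.05 s, during which the arm holds its last target. There are 200 camera calls.

## Task

Lay the long eight-sided crystal (not the round pebble) in the small wooden tray and let go of it; then slide the tray, handle outwards, into the mouth of the low wooden case until it is fully home against its back stop, its front flush with the case, and let go. The guides inside are out of sight and not quite centred, so feel the tray in gently: never load the case with more than 25 N, and leave the pebble, tin and bottle alone.

Things in the scene. Friction and masses are not known exactly. Their poses are not given: they have to be found in the camera images.
- tray: Open wooden tray, 120 (its x) x 84 (its y) x 24 mm high, walls and floor 4 mm, lying on the table before the case. Origin: centre of its underside. +x points to its nose (goes in first), z up. Behind it (-x), joined by a low bar (top 18 mm up), an upright handle fin, 24 (x) x 14 (y) mm, from 6 to 46 mm up, centred 90 mm behind the origin. 0.3 kg give or take 30%.
- tray_grip (a point): Point to pinch on the tray's handle fin: on the fin's centre line, 36 mm above the tray's underside (10 mm below the fin's top). Pinch across the tray's y, where the fin is 14 mm wide. Axes as the tray's.
- case: Low wooden specimen case fixed on the table, 152 deep x 162 wide x 58 mm high, flat roof, walls 8 mm, no floor (the tray slides on the table). Origin: on the table under the middle of its open mouth, which is 144 wide x 50 mm high; +x runs into the bay, away from the robot; z up. More than 25 N on any part of it counts as damage.
- case_bay (a point): Point on the table in the case's middle plane, 53 mm behind the mouth, under the roof. Here begin two rigid straight side guides, 87 mm apart (1.5 mm play each side of the tray), parallel to the case's x, ending at 120 mm; a 25 degree flare, 15 mm wider each side, leads in from 22 mm. Their middle is up to 9 mm off (case y), different each time and unseen: the tray must yield to them.
- case_stop (a point): Middle of the rigid back stop's face on the table, 122 mm behind the mouth. With the tray's nose against it, the tray's origin is 62 mm behind the mouth, its front flush with the case (2 mm in) and the fin's centre 28 mm outside the mouth.
- crystal: Eight-sided grey stone crystal lying on a face: 54 mm long (its x, tapered ends 9 mm each), 24 mm across the flats, 24 mm high. Origin: centre of its underside. About 0.05 kg. Pinch it across its y (24 mm).
- pebble: Round grey pebble, 42 mm across, 26 mm high, bystander. Origin: centre of its underside as it stands.
- tin: Short round tin, 76 mm across, 55 mm high, bystander. Origin: centre of its underside.
- bottle: Clear drink bottle with a white cap, 64 mm across, 190 mm high, bystander. Origin: centre of its underside.

How it is judged:
By the outcome, as a careful person would: the job done as asked, in the order asked, and still so for the second after the job is handed in, with the robot touching nothing.
It also fails if it takes over 72 s, if anything falls off the work surface, if the arm or the gripper's body presses on something with over 40 N, if the wrist force passes 120 N, or if a joint passes its speed limit or range.

## Working session

There is one attempt and no reset: what is moved stays moved. The work goes in short steps, Python scripts to look and compute and a shell command to move; the robot and the scene stay as the last step left them, time stands still between calls to the robot, and variables do not carry over. Pictures are saved under pics/ and viewed, at most 10 in all, crops included, and the job is handed in when it is done.

```bash
ls; mkdir -p pics
python3 - <<'E'
from cell import *
import cv2,numpy as np
for n in("top","side"):
    p,d=capture(n); cv2.imwrite(f"pics/{n}0.png",p[:,:,::-1]); np.savez(f"{n}0.npz",p=p,d=d); print(camera_params(n))
o=get_obs();print(o["t"],o["tcp_pos"],o["ee_rot"],o["finger_gap"])
E
```

```text
pics
{'vertical_fov': 55.900643304390975, 'cx': 317.52348214033924, 'cy': 238.5717461412094, 'origin': array([ 0.53674289, -0.00411526,  0.88289292]), 'rotation': array([-0.70463171, -0.03572395,  0.03208243,  0.7079468 ])}
{'vertical_fov': 50.89241936754064, 'cx': 318.26761902916826, 'cy': 237.36321544473012, 'origin': array([-0.04921816,  0.63649547,  0.69512285]), 'rotation': array([-0.34869205, -0.17177753,  0.42979525,  0.81497385])}
0.1 [ 0.14035589 -0.55710539  0.19131224] [-7.83677181e-04  9.92394936e-01  1.23092120e-01 -8.36060020e-05] 1.0026281821370833
```

View pics/top0.png

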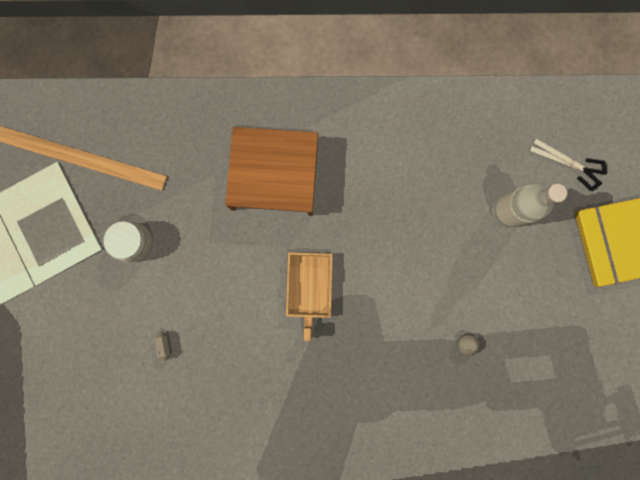

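View pics/side0.png

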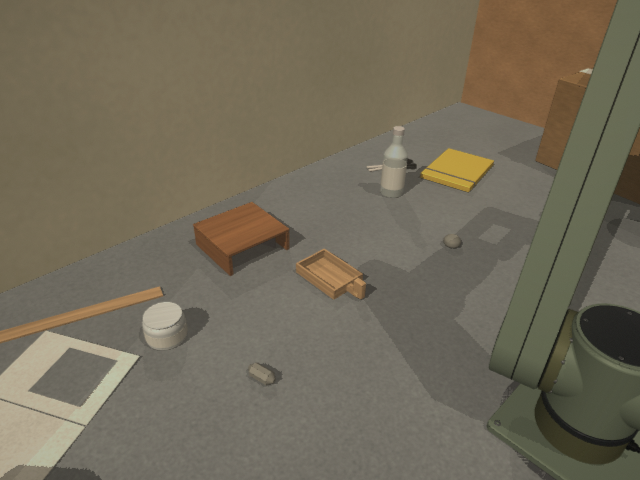

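```bash
cat > h.py <<'E'
import numpy as np,cv2
from scipy.spatial.transform import Rotation as R
from cell import *
def cam(n):
    c=camera_params(n); w,x,y,z=c["rotation"]; return c,R.from_quat([x,y,z,w]).as_matrix(),240/np.tan(np.radians(c["vertical_fov"]/2))
def rays(n,u,v):
    c,M,f=cam(n); return np.array(c["origin"]),np.stack([(u-c["cx"])/f,-(v-c["cy"])/f,-np.ones_like(u,float)],-1)@M.T
def cloud(n,d):
    v,u=np.mgrid[:480,:640]; o,r=rays(n,u.astype(float),v.astype(float)); return o+r*d[...,None]
def plane(n,uv,z):
    uv=np.asarray(uv,float); o,r=rays(n,uv[...,0],uv[...,1]); return o+r*((z-o[2])/r[...,2])[...,None]
def rect(P):
    return cv2.minAreaRect((P[:,:2]*1000).astype(np.float32))
E
python3 - <<'E'
from h import *
reg={"case":((215,115,330,220),.050,.066,.058),"tray":((275,240,345,350),.016,.03,.024),"crystal":((148,325,178,365),.012,.04,.024),"pebble":((450,328,490,362),.01,.04,.0),"tin":((95,210,160,270),.045,.07,0)}
z=np.load("top0.npz");p,d=z["p"],z["d"];C=cloud("top",d)
print("table z",np.median(C[380:420,100:200,2][d[380:420,100:200]>0]),np.median(C[90:110,350:450,2]))
for k,((a,b,c,e),lo,hi,h) in reg.items():
    s=C[b:e,a:c];m=(s[...,2]>lo)&(s[...,2]<hi)&(d[b:e,a:c]>0);q=s[m];print(k,len(q),rect(q),"zmax",np.percentile(q[:,2],[50,95,99]))
z=np.load("side0.npz");p,d=z["p"],z["d"];C=cloud("side",d)
print("side table",np.median(C[400:440,250:400,2]))
reg={"case":((185,195,300,275),.052,.064),"tray":((285,245,375,305),.016,.03),"fin":((285,245,385,310),.040,.052),"crystal":((235,350,285,395),.010,.04)}
for k,((a,b,c,e),lo,hi) in reg.items():
    s=C[b:e,a:c];m=(s[...,2]>lo)&(s[...,2]<hi)&(d[b:e,a:c]>0);q=s[m];print("side",k,len(q),rect(q),np.percentile(q[:,2],[50,95,99]))
# colour masks, top
im=cv2.imread("pics/top0.png");hsv=cv2.cvtColor(im,cv2.COLOR_BGR2HSV)
for k,pt in (("roof",(273,170)),("trayfloor",(310,285)),("rim",(290,285)),("fin",(308,330)),("crystal",(163,345)),("table",(200,300))): print(k,hsv[pt[1],pt[0]])
cv2.imwrite("pics/c1.png",np.hstack([cv2.resize(im[230:350,255:365],(440,480),interpolation=cv2.INTER_CUBIC),cv2.resize(im[320:370,145:180],(336,480),interpolation=cv2.INTER_CUBIC)]))
E
```

```text
table z 0.0004173941467917608 -0.00017379660676214437
case 6936 ((748.4794311523438, 85.0969009399414), (162.16485595703125, 153.3228302001953), 85.66619873046875) zmax [0.05803036 0.06039682 0.06138115]
tray 556 ((516.913818359375, 17.613615036010742), (83.94087219238281, 151.10101318359375), 88.20457458496094) zmax [0.02383153 0.02675241 0.02751135]
crystal 350 ((418.3819274902344, 294.24908447265625), (53.11276626586914, 25.357666015625), 11.788588523864746) zmax [0.0217127  0.02569722 0.02687705]
pebble 384 ((418.815185546875, -280.86181640625), (38.768524169921875, 37.80579376220703), 1.0046602487564087) zmax [0.02246945 0.02715147 0.02812986]
tin 1209 ((615.8384399414062, 359.20849609375), (71.747802734375, 70.67945098876953), 72.34585571289062) zmax [0.05499611 0.05756799 0.05848123]
side table 0.0006084139770901054
side case 2854 ((747.7652587890625, 88.35231018066406), (164.7855682373047, 156.3264617919922), 85.30048370361328) [0.05888431 0.06092054 0.06173748]
side tray 703 ((547.655029296875, 19.705326080322266), (88.20005798339844, 236.30880737304688), 88.14875793457031) [0.02256697 0.02661298 0.02826313]
side fin 76 ((442.3289794921875, 23.999866485595703), (13.574676513671875, 24.117586135864258), 85.63673400878906) [0.04569563 0.04817718 0.04876264]
side crystal 384 ((417.248046875, 297.02349853515625), (55.10426330566406, 25.99689292907715), 11.622174263000488) [0.02086827 0.0257418  0.0266596 ]
roof [ 13 170 165]
trayfloor [ 18 130 210]
rim [ 16 138 144]
fin [ 17 134 211]
crystal [ 19  63 117]
table [ 21  37 137]
```

View pics/c1.png

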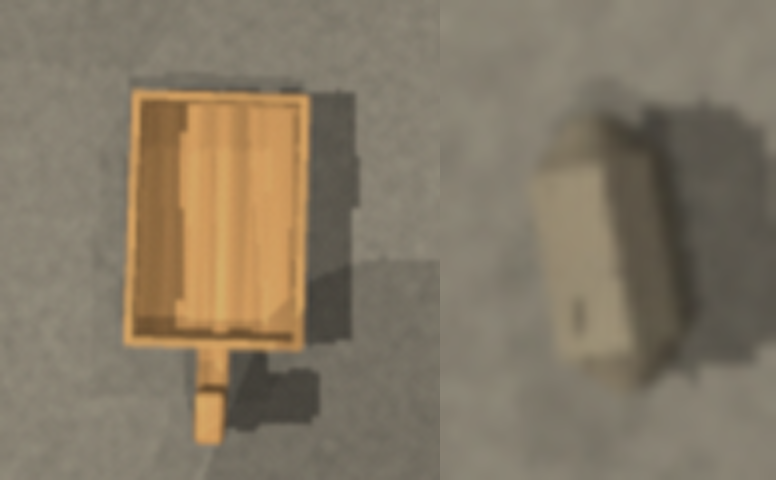

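```bash
cat >> h.py <<'E'
def rel(tgt,yaw=None,o=None):
    """tool-frame mm shift to tgt (m), and turn about tool z (deg) to bring tool x to yaw (deg)"""
    o=o or get_obs();w,x,y,z=o["ee_rot"];M=R.from_quat([x,y,z,w]).as_matrix()
    ya=np.degrees(np.arctan2(M[1,0],M[0,0]))
    return np.round(M.T@(np.array(tgt)-o["tcp_pos"])*1000,1),np.round(ya,2),None if yaw is None else np.round(ya-yaw,2),np.round(M[:,2],4)
E
python3 - <<'E'
from h import *
for n,box,fb in(("top",(275,240,345,330),(290,305,330,350)),("side",(285,245,375,305),(285,245,385,310))):
    d=np.load(n+"0.npz")["d"];C=cloud(n,d)
    def g(b,lo,hi,x0,x1):
        s=C[b[1]:b[3],b[0]:b[2]];return s[(s[...,2]>lo)&(s[...,2]<hi)&(s[...,0]>x0)&(s[...,0]<x1)]
    t=g(box,.018,.03,.464,.62);f=g(fb,.04,.052,.40,.5)
    print(n,"tray",len(t),rect(t),"fin",len(f),rect(f),f.mean(0))
    # edge-side yaw: points on side rims
print(rel((.45,-.1,.19)),rel((.4178,.2956,.12),11.7))
E
```

```text
top tray 485 ((528.9634399414062, 17.235902786254883), (83.94087219238281, 126.9898452758789), 88.20457458496094) fin 95 ((443.2142639160156, 20.842945098876953), (12.861031532287598, 23.295881271362305), 89.3659896850586) [0.4429131  0.02015429 0.04561473]
side tray 536 ((529.9019775390625, 20.279130935668945), (88.20005798339844, 130.5557403564453), 88.14875793457031) fin 76 ((442.3289794921875, 23.999866485595703), (13.574676513671875, 24.117586135864258), 85.63673400878906) [0.44119006 0.02521856 0.04521315]
(array([ 411.9, -367.6,    1.9]), np.float64(14.14), None, array([-4.0e-04,  1.5e-03, -1.0e+00])) (array([ 477.4, -759. ,   72.5]), np.float64(14.14), np.float64(2.44), array([-4.0e-04,  1.5e-03, -1.0e+00]))
```

```bash
python3 -m creep '[[[412,-368,0,0,0,2.4,60],[412,-368,0,0,0,2.4,60],[412,-368,0,0,0,2.4,60],[412,-368,0,0,0,2.4,60],[412,-368,0,0,0,2.4,60],[412,-368,0,0,0,2.4,60],[412,-368,0,0,0,2.4,60],[412,-368,0,0,0,2.4,60],[412,-368,0,0,0,2.4,60],[412,-368,0,0,0,2.4,60],[412,-368,0,0,0,2.4,60],[412,-368,0,0,0,2.4,60],[412,-368,0,0,0,2.4,60],[477,-759,72,0,0,2.4,60],[477,-759,72,0,0,2.4,60],[477,-759,72,0,0,2.4,60],[477,-759,72,0,0,2.4,60],[477,-759,72,0,0,2.4,60],[477,-759,72,0,0,2.4,60],[477,-759,72,0,0,2.4,60]]]'; python3 -c "
from h import *
print(get_obs()['joints'],rel((.4178,.2956,.12),11.7))"
```

```text
t: 1.77
tcp_pos: [0.4244, 0.1794, 0.1404]
ee_rot: [0.0, 0.995, 0.102, -0.0]
wrist_force: [0.0, -0.2, 0.0]
finger_gap: 0.655
grasp_force: 0.0
[ 3.75127970e-01  1.83869704e-01  1.89282538e+00 -2.33476620e-04
  1.06520010e+00  1.74098015e+00] (array([  17.2, -115.1,   20.4]), np.float64(11.75), np.float64(0.05), array([-2.e-04, -3.e-04, -1.e+00]))
```

```bash
python3 -m creep '[[[17,-115,20,0,0,0,60],[17,-115,20,0,0,0,60],[17,-115,20,0,0,0,60],[17,-115,60,0,0,0,60],[17,-115,90,0,0,0,60],[17,-115,105,0,0,0,60],[17,-115,115,0,0,0,60],[17,-115,121,0,0,0,60],[17,-115,124,0,0,0,60],[17,-115,124,0,0,0,60],[17,-115,124,0,0,0,40],[17,-115,124,0,0,0,32],[17,-115,124,0,0,0,26],[17,-115,124,0,0,0,22],[17,-115,124,0,0,0,18],[17,-115,124,0,0,0,18],[17,-115,124,0,0,0,18],[17,-115,124,0,0,0,18]]]' 8; python3 -c "
from h import *
print(rel((.4178,.2956,.016),11.7))
p,d=capture('side');cv2.imwrite('pics/s1.png',cv2.resize(p[280:440,160:380,::-1],(660,480)))"
```

```text
t: 3.27
tcp_pos: [0.4185, 0.2936, 0.017]
ee_rot: [0.0, 0.995, 0.102, 0.0]
wrist_force: [-0.0, -0.3, -0.6]
finger_gap: 0.2
grasp_force: 0.0
(array([-0.3, -2.1,  1. ]), np.float64(11.74), np.float64(0.04), array([ 1.e-04, -1.e-04, -1.e+00]))
```

View pics/s1.png

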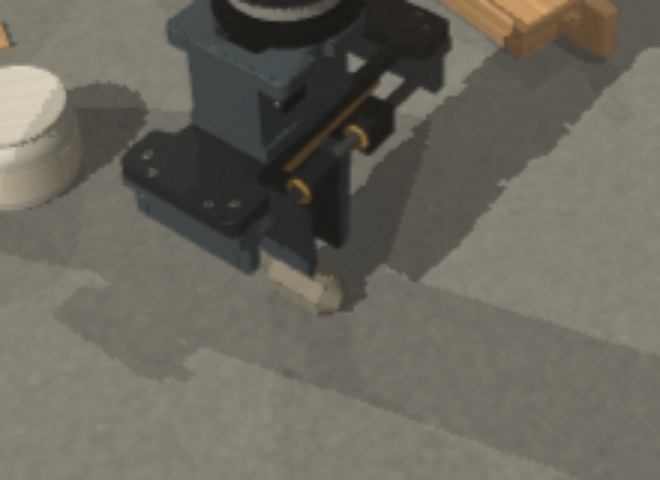

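Run:
```python
from h import *
def proj(n,P):
    c,M,f=cam(n);q=(np.array(P)-c["origin"])@M;return np.round([c["cx"]-f*q[0]/q[2]*1, c["cy"]+f*q[1]/q[2]],1)
o=get_obs();print(o["finger_gap"],o["grasp_force"],o["tcp_pos"])
for P in [o["tcp_pos"],(.4185,.2936,.006),(.4185,.2936,.1),(.4178,.2956,.012)]: print("side",proj("side",P),"top",proj("top",P))
p,d=capture("side");C=cloud("side",d)
s=C[350:395,235:290];print(np.round(s[::5,::5]*1000).astype(int)[:, :, [0,1,2]].tolist())
cv2.imwrite('pics/s2.png',cv2.resize(p[330:400,220:310,::-1],(720,560),interpolation=cv2.INTER_CUBIC))
```

```text
0.1963279135135191 0.0 [0.41854092 0.29360816 0.01692922]
side [262.8 370.7] top [162.2 345.8]
side [263.1 374.9] top [164.2 345. ]
side [260.6 336.1] top [145.3 352.7]
side [262.3 373.5] top [162.1 345.9]
[[[374, 371, 161], [369, 367, 162], [367, 360, 158], [378, 344, 137], [376, 336, 133], [397, 313, 99], [419, 286, 62], [410, 283, 67], [405, 276, 65], [444, 233, 2], [440, 226, 0]], [[369, 375, 158], [366, 369, 156], [367, 361, 148], [374, 347, 132], [408, 315, 80], [399, 311, 85], [421, 285, 47], [409, 284, 56], [405, 276, 53], [436, 241, 2], [429, 235, 2]], [[373, 374, 143], [365, 371, 147], [367, 362, 139], [422, 315, 58], [412, 313, 64], [400, 311, 72], [445, 268, 1], [409, 284, 44], [405, 277, 42], [428, 247, -1], [421, 242, 1]], [[380, 371, 124], [371, 368, 130], [365, 363, 131], [442, 303, 18], [412, 313, 53], [402, 310, 58], [402, 301, 50], [431, 268, 1], [425, 261, 0], [419, 255, 0], [413, 249, 1]], [[464, 320, 1], [372, 368, 118], [453, 306, -1], [432, 310, 20], [424, 305, 23], [404, 310, 44], [401, 302, 41], [408, 287, 22], [416, 270, 2], [410, 263, 1], [404, 256, 1]], [[457, 325, -2], [450, 320, 0], [444, 313, 0], [432, 312, 9], [418, 310, 20], [412, 305, 21], [404, 300, 24], [400, 293, 22], [409, 276, 0], [402, 270, 1], [397, 263, 0]], [[447, 332, 0], [441, 326, 0], [434, 321, 2], [428, 315, 2], [424, 307, -1], [409, 308, 13], [399, 304, 19], [395, 298, 17], [394, 288, 10], [393, 277, 1], [388, 271, 1]], [[439, 338, -1], [431, 333, 2], [426, 327, 1], [420, 321, 1], [414, 315, 1], [410, 308, -1], [403, 302, 1], [398, 296, 0], [392, 290, 0], [386, 284, 1], [380, 278, 1]], [[429, 346, 2], [424, 339, 1], [419, 333, 0], [412, 327, 1], [407, 321, 1], [401, 315, 1], [396, 308, 0], [390, 303, 1], [384, 297, 1], [377, 291, 2], [371, 285, 2]]]
```

View pics/s2.png

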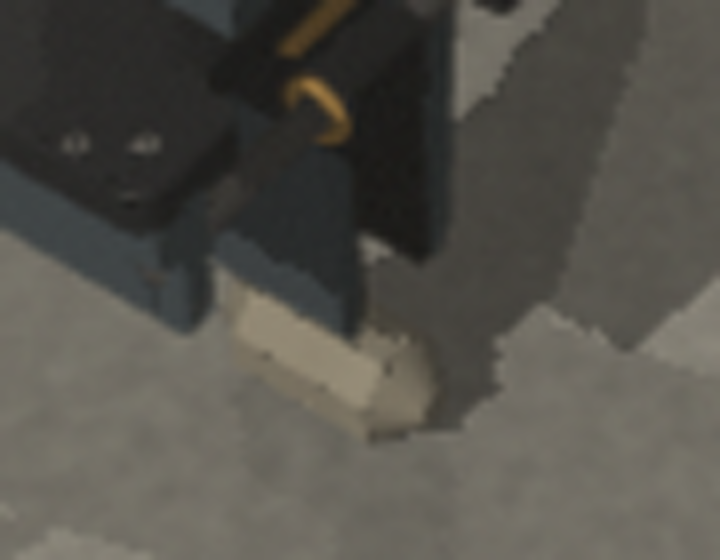

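The side view shows the crystal still in place. The fingertips end around (263,371) at z ≈ 37 mm, well above the 6 mm the reported TCP implies, so the jaws closed over the stone. I'll open, lower part of the way and measure the tips by depth.

```bash
python3 -m creep '[[[0,-2,0,0,0,0,45],[0,-2,0,0,0,0,45],[0,-2,0,0,0,0,45],[0,-2,5,0,0,0,45],[0,-2,10,0,0,0,45],[0,-2,12,0,0,0,45],[0,-2,14,0,0,0,45],[0,-2,14,0,0,0,45]]]' 8
python3 - <<'E'
from h import *
o=get_obs();print(np.round(o["tcp_pos"],4),np.round(o["joints"],4),o["wrist_force"],o["finger_gap"])
p,d=capture("side");C=cloud("side",d)
for u in range(250,282,3):
    s=C[352:392,u];print(u,[(v+352,*np.round(s[v]*1000).astype(int)) for v in range(12,34,2)])
cv2.imwrite('pics/s3.png',cv2.resize(p[330:400,220:310,::-1],(720,560),interpolation=cv2.INTER_CUBIC))
E
```

```text
t: 4.03
tcp_pos: [0.4177, 0.2953, 0.0023]
ee_rot: [0.0, 0.995, 0.102, -0.001]
wrist_force: [-0.4, -0.0, 0.3]
finger_gap: 0.491
grasp_force: 0.0
[0.4177 0.2953 0.0023] [ 5.9290e-01  4.2370e-01  1.9591e+00 -1.0000e-04  7.6010e-01  1.9589e+00] [-0.36856613 -0.0256594   0.26016479] 0.4912540002136146
250 [(364, np.int64(402), np.int64(330), np.int64(76)), (366, np.int64(402), np.int64(330), np.int64(71)), (368, np.int64(406), np.int64(328), np.int64(62)), (370, np.int64(404), np.int64(329), np.int64(59)), (372, np.int64(404), np.int64(329), np.int64(55)), (374, np.int64(405), np.int64(329), np.int64(49)), (376, np.int64(408), np.int64(328), np.int64(41)), (378, np.int64(409), np.int64(327), np.int64(35)), (380, np.int64(430), np.int64(313), np.int64(-1)), (382, np.int64(426), np.int64(317), np.int64(0)), (384, np.int64(422), np.int64(319), np.int64(1))]
253 [(364, np.int64(396), np.int64(328), np.int64(80)), (366, np.int64(396), np.int64(328), np.int64(75)), (368, np.int64(396), np.int64(329), np.int64(70)), (370, np.int64(398), np.int64(327), np.int64(63)), (372, np.int64(399), np.int64
[... 4686 characters left out ...]
np.int64(397), np.int64(281), np.int64(2)), (382, np.int64(395), np.int64(283), np.int64(0)), (384, np.int64(391), np.int64(286), np.int64(1))]
280 [(364, np.int64(421), np.int64(254), np.int64(1)), (366, np.int64(417), np.int64(257), np.int64(1)), (368, np.int64(414), np.int64(260), np.int64(0)), (370, np.int64(411), np.int64(262), np.int64(0)), (372, np.int64(407), np.int64(266), np.int64(2)), (374, np.int64(405), np.int64(267), np.int64(-1)), (376, np.int64(400), np.int64(271), np.int64(1)), (378, np.int64(397), np.int64(274), np.int64(1)), (380, np.int64(395), np.int64(276), np.int64(0)), (382, np.int64(389), np.int64(281), np.int64(3)), (384, np.int64(388), np.int64(282), np.int64(-1))]
```

View pics/s3.png

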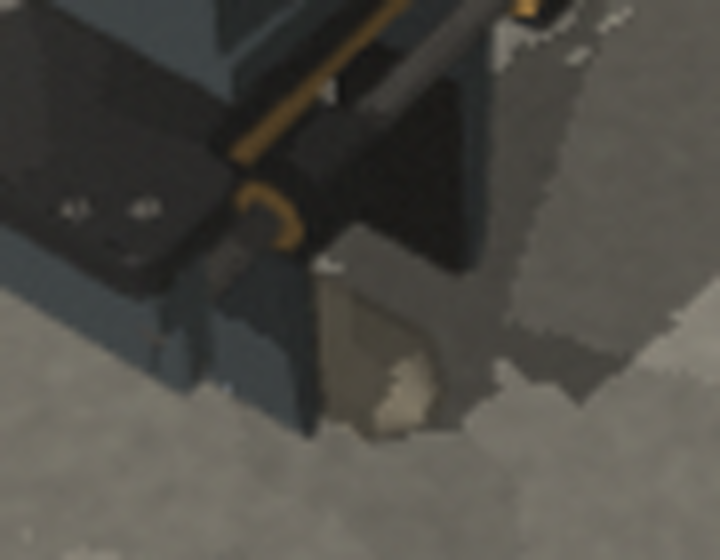

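The fingertips are at about (258,384), z ≈ 23 mm, with the TCP reported at 2 mm. So the tips are about 21 mm above the reported TCP, not 11 mm below it. I'll work with this measured offset and lower the rest of the way while watching the force.

```bash
python3 -m creep '[[[0,0,4,0,0,0,45],[0,0,8,0,0,0,45],[0,0,11,0,0,0,45],[0,0,13,0,0,0,45],[0,0,15,0,0,0,45],[0,0,15,0,0,0,45]]]'; python3 -m creep '[[[0,0,0,0,0,0,32],[0,0,0,0,0,0,26],[0,0,0,0,0,0,22],[0,0,0,0,0,0,18],[0,0,0,0,0,0,18],[0,0,0,0,0,0,18],[0,0,0,0,0,0,18]]]' 8
```

```text
t: 4.58
tcp_pos: [0.4179, 0.2954, -0.0125]
ee_rot: [0.0, 0.995, 0.102, -0.0]
wrist_force: [0.2, 0.6, -0.3]
finger_gap: 0.494
grasp_force: 0.0
t: 5.17
tcp_pos: [0.4182, 0.2956, -0.0119]
ee_rot: [-0.0, 0.995, 0.102, 0.0]
wrist_force: [0.5, 0.8, 0.8]
finger_gap: 0.262
grasp_force: 8.0
```

```bash
python3 -m creep '[[[0,0,-15,0,0,0,18],[0,0,-40,0,0,0,18],[0,0,-65,0,0,0,18],[6,30,-65,0,0,3,18],[12,60,-65,0,0,6,18],[18,90,-65,0,0,9,18],[24,125,-65,0,0,12,18],[30,160,-65,0,0,13.5,18],[37,195,-65,0,0,13.5,18],[44,230,-65,0,0,13.5,18],[50,260,-65,0,0,13.5,18],[54,285,-65,0,0,13.5,18],[55.7,293.6,-65,0,0,13.5,18],[55.7,293.6,-65,0,0,13.5,18],[55.7,293.6,-65,0,0,13.5,18]]]'
python3 - <<'E'
from h import *
print(rel((.5325,.0195,-.007),-1.8))
p,d=capture("side");C=cloud("side",d)
cv2.imwrite('pics/s4.png',cv2.resize(p[190:320,250:410,::-1],(800,600)))
p,d=capture("top");cv2.imwrite('pics/t4.png',p[...,::-1])
E
```

```text
t: 6.42
tcp_pos: [0.5318, 0.0197, 0.0527]
ee_rot: [-0.0, 1.0, -0.016, -0.001]
wrist_force: [0.4, 0.5, -0.9]
finger_gap: 0.266
grasp_force: 8.0
(array([ 0.7,  0.2, 59.7]), np.float64(-1.82), np.float64(-0.02), array([-1.1e-03,  5.0e-04, -1.0e+00]))
```

View pics/s4.png

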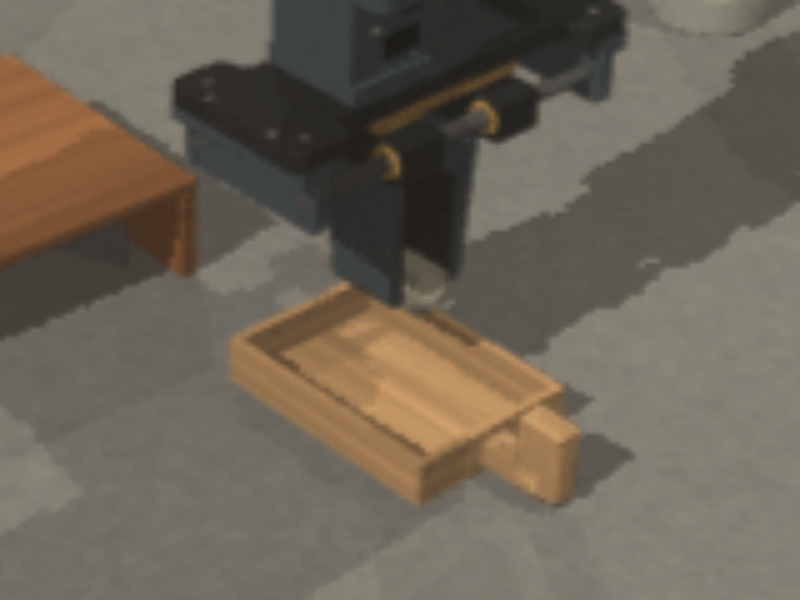

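The crystal is held upright between the fingers, around (335,247) in the full picture, and is centred over the tray. I'll lower and check the force before letting go.

```bash
python3 -m creep '[[[0.7,0,15,0,0,0,18],[0.7,0,32,0,0,0,18],[0.7,0,44,0,0,0,18],[0.7,0,51,0,0,0,18],[0.7,0,55,0,0,0,18],[0.7,0,57,0,0,0,18],[0.7,0,58.5,0,0,0,18],[0.7,0,58.5,0,0,0,18],[0.7,0,58.5,0,0,0,18]]]'
```

```text
t: 7.27
tcp_pos: [0.5335, 0.0195, -0.005]
ee_rot: [0.0, 1.0, -0.015, 0.001]
wrist_force: [0.2, -0.1, -0.6]
finger_gap: 0.261
grasp_force: 8.0
```

```bash
python3 -c "
from h import *
o=get_obs();print(o['wrist_force'],o['tcp_pos'])"
```

```text
[ 0.19073654 -0.10208321 -0.59457922] [ 0.53352637  0.01947611 -0.00502822]
```

```bash
python3 -m creep '[[[0,0,1,0,0,0,18],[0,0,2,0,0,0,18],[0,0,2.5,0,0,0,18],[0,0,2.5,0,0,0,18],[0,0,2.5,0,0,0,18]]]';  python3 -m creep '[[[0,0,0,0,0,0,28],[0,0,0,0,0,0,34],[0,0,0,0,0,0,36],[0,0,0,0,0,0,36],[0,0,0,0,0,0,36],[0,0,-4,0,0,0,36],[0,0,-12,0,0,0,36],[0,0,-25,0,0,0,36],[0,0,-45,0,0,0,36],[0,0,-65,0,0,0,36],[0,0,-85,0,0,0,36],[-40,0,-95,0,0,0,36],[-78,0,-95,0,0,0,50],[-90,0,-95,0,0,0,50],[-90,0,-95,0,0,0,50]]]'
python3 - <<'E'
from h import *
o=get_obs();print(o['wrist_force'])
for n,fb in (("side",(285,245,385,310)),("top",(290,305,330,350))):
    p,d=capture(n);C=cloud(n,d)
    s=C[fb[1]:fb[3],fb[0]:fb[2]];f=s[(s[...,2]>.04)&(s[...,2]<.052)&(s[...,0]>.42)&(s[...,0]<.47)]
    print(n,len(f),rect(f) if len(f) else 0)
    if n=="side": cv2.imwrite('pics/s5.png',cv2.resize(p[190:320,250:410,::-1],(800,600)))
E
```

```text
t: 7.68
tcp_pos: [0.5332, 0.0193, -0.0079]
ee_rot: [0.0, 1.0, -0.015, 0.0]
wrist_force: [-0.1, -0.1, -0.0]
finger_gap: 0.262
grasp_force: 8.0
t: 8.93
tcp_pos: [0.4396, 0.0222, 0.0876]
ee_rot: [0.0, 1.0, -0.015, -0.001]
wrist_force: [-0.4, 0.4, 0.1]
finger_gap: 0.548
grasp_force: 0.0
[-0.38058518  0.35732036  0.09239127]
side 69 ((441.9039306640625, 23.729854583740234), (23.43195152282715, 16.342267990112305), 5.3864288330078125)
top 0 0
```

View pics/s5.png

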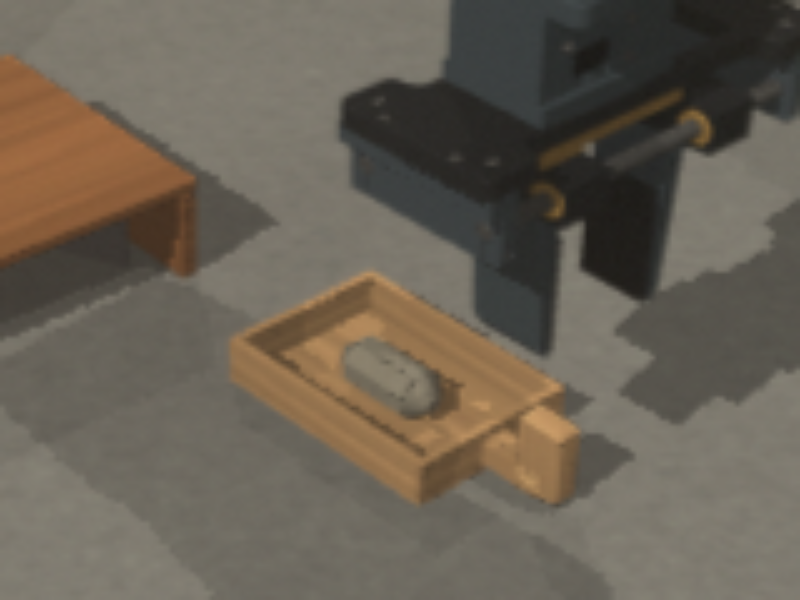

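The crystal lies flat inside the tray, around (328,265) in the full picture, and the tray and fin have not moved. Next I'll pinch the fin.

```bash
python3 -m creep '[[[3,0,25,0,0,0,50],[3,0,50,0,0,0,50],[3,0,70,0,0,0,50],[3,0,82,0,0,0,50],[3,0,89,0,0,0,50],[3,0,92,0,0,0,50],[3,0,92,0,0,0,36],[3,0,92,0,0,0,28],[3,0,92,0,0,0,22],[3,0,92,0,0,0,18],[3,0,92,0,0,0,15],[3,0,92,0,0,0,13],[3,0,92,0,0,0,9],[3,0,92,0,0,0,9],[3,0,92,0,0,0,9],[3,0,92,0,0,0,9],[3,0,92,0,0,0,9]]]' 8
python3 - <<'E'
from h import *
o=get_obs();print(o['tcp_pos'],o['wrist_force'],o['wrist_torque'],rel(o['tcp_pos']))
for n,b in (("top",(275,240,345,330)),("side",(285,245,375,305))):
    p,d=capture(n);C=cloud(n,d);s=C[b[1]:b[3],b[0]:b[2]]
    t=s[(s[...,2]>.018)&(s[...,2]<.03)&(s[...,0]>(.5 if n=='side' else .5))&(s[...,0]<.62)&(abs(s[...,1]-.02)<.07)]
    print(n,len(t),rect(t))
    c=C[115:220,215:330] if n=="top" else C[195:275,185:300]
    hi=c[(c[...,2]>.052)&(c[...,2]<.064)]
    # front-edge and side-edge line fits of the roof
    hull=cv2.convexHull((hi[:,:2]*1000).astype(np.float32));print(" case",rect(hi))
    for q0,q1,ax in((-60,60,0),):
        e=[]
        for y in range(25,150,5):
            r=hi[abs(hi[:,1]*1000-y)<2.5]; 
            if len(r)>5:e.append((y,np.percentile(r[:,0],1)*1000,np.percentile(r[:,0],99)*1000))
        e=np.array(e);print(" yaw front/back edge",[np.degrees(-np.arctan(np.polyfit(e[:,0],e[:,k],1)[0])) for k in(1,2)])
    e=[]
    for x in range(690,810,5):
        r=hi[abs(hi[:,0]*1000-x)<2.5]
        e.append((x,np.percentile(r[:,1],1)*1000,np.percentile(r[:,1],99)*1000))
    e=np.array(e);print(" yaw side edges",[np.degrees(np.arctan(np.polyfit(e[:,0],e[:,k],1)[0])) for k in(1,2)],"mid y at x=748:",np.polyval(np.polyfit(e[:,0]-748,(e[:,1]+e[:,2])/2,1),0))
E
```

```text
t: 10.45
tcp_pos: [0.4464, 0.0219, -0.0046]
ee_rot: [0.0, 1.0, -0.015, 0.0]
wrist_force: [-0.6, -0.8, 5.5]
finger_gap: 0.154
grasp_force: 8.0
[ 0.44643497  0.02190046 -0.00458522] [-0.58256682 -0.78643218  5.46503092] [-0.31188599  0.15716825 -0.11997596] (array([0., 0., 0.]), np.float64(-1.77), None, array([ 8.e-04, -3.e-04, -1.e+00]))
top 616 ((545.9303588867188, 16.70772361755371), (83.93846893310547, 92.92774200439453), 87.25531768798828)
 case ((748.1671142578125, 85.14775848388672), (162.27548217773438, 152.77137756347656), 85.59769439697266)
 yaw front/back edge [np.float64(-4.310999687130591), np.float64(-4.371991451862778)]
 yaw side edges [np.float64(-4.378699208627041), np.float64(-4.2652122603486955)] mid y at x=748: 84.75389012494779
side 189 ((556.9344482421875, 53.983795166015625), (45.84020233154297, 107.79351043701172), 59.90184020996094)
 case ((748.4498291015625, 87.93585968017578), (164.2837677001953, 158.60699462890625), 85.928955078125)
 yaw front/back edge [np.float64(-4.314754004328529), np.float64(-3.839821453506283)]
 yaw side edges [np.float64(-4.083607745769964), np.float64(-4.560572623702686)] mid y at x=748: 89.85596801232326
```

The fin is pinched, with the jaws at 14.0 mm. The vertical force reads 5.5 N, so I'll raise the tool slightly to relieve it.

```bash
python3 -m creep '[[[0,0,-0.5,0,0,0,9],[0,0,-0.5,0,0,0,9],[0,0,-0.5,0,0,0,9]]]'; python3 -m creep '[[[0,0,-0.5,0,0,0,9],[0,0,-0.5,0,0,0,9],[0,0,-0.5,0,0,0,9]]]'
```

```text
t: 10.8
tcp_pos: [0.4464, 0.022, -0.0045]
ee_rot: [0.0, 1.0, -0.015, 0.0]
wrist_force: [0.5, -1.2, 1.3]
finger_gap: 0.157
grasp_force: 8.0
t: 11.05
tcp_pos: [0.446, 0.0221, -0.0043]
ee_rot: [0.0, 1.0, -0.015, -0.0]
wrist_force: [0.4, -1.2, -1.1]
finger_gap: 0.156
grasp_force: 8.0
```

```bash
python3 -m creep '[[[0,0,0,0,0,0,9],[3,-4,0,0,0,0.3,9],[8,-10,0,0,0,0.6,9],[13,-17,0,0,0,1,9],[18,-24,0,0,0,1.4,9],[23,-31,0,0,0,1.8,9],[28,-38,0,0,0,2.2,9],[33,-45,0,0,0,2.6,9],[38,-52,0,0,0,2.6,9],[43,-59,0,0,0,2.6,9],[48,-66,0,0,0,2.6,9],[53,-73,0,0,0,2.6,9],[58,-79,0,0,0,2.6,9],[61,-82,0,0,0,2.6,9],[63,-84,0,0,0,2.6,9],[63,-84,0,0,0,2.6,9],[63,-84,0,0,0,2.6,9]]]' 30
cat > see.py <<'E'
from h import *
import sys
o=get_obs();print(np.round(o['tcp_pos'],4),o['wrist_force'],o['wrist_torque'],rel(o['tcp_pos'])[1])
p,d=capture("top");np.savez("topx.npz",p=p,d=d);C=cloud("top",d);s=C[:,180:400]
x,y,z=[s[...,i] for i in range(3)]
t=s[(z>.019)&(z<.03)&(x>.50)&(x<.67)&(abs(y-.1)<.07)]
print("tray",len(t),rect(t))
e=[]
for X in range(545,655,5):
    r=t[abs(t[:,0]*1000-X)<2.5]
    if len(r)>6: e.append((X,r[:,1].min()*1000,r[:,1].max()*1000))
e=np.array(e);w=e[:,2]-e[:,1];e=e[(w>78)&(w<90)];print(len(e),np.median(w))
f=[np.polyfit(e[:,0],e[:,k],1) for k in(1,2)]
print("tray yaw",[np.degrees(np.arctan(k[0])) for k in f],"mid y at 600",np.mean([np.polyval(k,600) for k in f]))
ex=np.array((.99712,-.07585));mouth=np.array((672.4,92.1-1.3))  # top-camera case
mid=np.array((600,np.mean([np.polyval(k,600) for k in f])))
dv=mid-mouth;print("tray mid in case y (top cam)",dv@np.array((.07585,.99712)),"case x",dv@ex,"nose x",((t[:,:2]*1000-mouth)@ex).max())
E
python3 see.py
```

```text
t: 12.47
tcp_pos: [0.5118, 0.1041, -0.0041]
ee_rot: [0.0, 0.999, -0.038, 0.0]
wrist_force: [-0.1, 1.2, -4.4]
finger_gap: 0.153
grasp_force: 30.0
[ 0.5118  0.1041 -0.0041] [-0.14123524  1.1712983  -4.35348087] [0.07425181 0.14837651 0.0239769 ] -4.34
tray 609 ((601.7052001953125, 96.50402069091797), (84.23185729980469, 111.9080581665039), 85.49435424804688)
17 83.35545982960275
tray yaw [np.float64(-4.391662211763335), np.float64(-4.125514779791038)] mid y at 600 96.55315632759527
tray mid in case y (top cam) 0.24504723737180462 case x -72.62786490744809 nose x -14.903581370967867
```

```bash
python3 -m creep '[[[0,0,0.4,0,0,0,9],[3,0,0.4,0,0,0,9],[8,0,0.4,0,0,0,9],[13,0,0.4,0,0,0,9],[18,0,0.4,0,0,0,9],[24,0,0.4,0,0,0,9],[30,0,0.4,0,0,0,9],[36,0,0.4,0,0,0,9],[41,0,0.4,0,0,0,9],[44,0,0.4,0,0,0,9],[46,0,0.4,0,0,0,9],[46,0,0.4,0,0,0,9],[46,0,0.4,0,0,0,9]]]' 20
cat > st.py <<'E'
from h import *
o=get_obs();ex=np.array((.99712,-.07585));ey=np.array((.07585,.99712));f=o['wrist_force']
d=o['tcp_pos'][:2]*1000-np.array((672.4,92.1))
print("nose x %.1f tcp y %.2f | fx %.2f fy %.2f fz %.2f tz %.3f"%(d@ex+146.2,d@ey,f[:2]@ex,f[:2]@ey,f[2],o['wrist_torque'][2]),"yaw",rel(o['tcp_pos'])[1])
E
python3 st.py
```

```text
t: 13.6
tcp_pos: [0.5583, 0.1006, -0.0044]
ee_rot: [0.0, 0.999, -0.038, 0.001]
wrist_force: [1.8, -0.2, -2.0]
finger_gap: 0.153
grasp_force: 20.0
nose x 31.8 tcp y -0.18 | fx 1.80 fy -0.08 fz -1.99 tz 0.008 yaw -4.35
```

```bash
python3 -m creep '[[[1,0,0,0,0,0,9],[2,0,0,0,0,0,9],[3,0,0,0,0,0,9],[4,0,0,0,0,0,9],[5,0,0,0,0,0,9],[6,0,0,0,0,0,9]]]' >/dev/null; python3 st.py;python3 -m creep '[[[1,0,0,0,0,0,9],[2,0,0,0,0,0,9],[3,0,0,0,0,0,9]]]'>/dev/null; python3 st.py
```

```text
nose x 37.0 tcp y -0.25 | fx -2.39 fy -0.28 fz -0.82 tz -0.020 yaw -4.36
nose x 40.1 tcp y -0.25 | fx -1.57 fy -0.65 fz -0.60 tz -0.028 yaw -4.36
```

```bash
python3 -m creep '[[[1,0,0,0,0,0,9],[2,0,0,0,0,0,9],[3,0,0,0,0,0,9]]]' >/dev/null; python3 st.py;python3 -m creep '[[[1,0,0,0,0,0,9],[2,0,0,0,0,0,9]]]'>/dev/null; python3 st.py
```

```text
nose x 43.2 tcp y -0.25 | fx -2.52 fy -0.11 fz 0.36 tz 0.027 yaw -4.36
nose x 45.2 tcp y -0.23 | fx -2.53 fy 1.09 fz -0.60 tz -0.013 yaw -4.36
```

```bash
python3 -m creep '[[[1,0,0,0,0,0,9],[2,0,0,0,0,0,9]]]' >/dev/null; python3 st.py;python3 -m creep '[[[1,0,0,0,0,0,9],[2,0,0,0,0,0,9]]]'>/dev/null; python3 st.py
```

```text
nose x 47.1 tcp y -0.24 | fx -2.21 fy -0.12 fz -0.83 tz -0.032 yaw -4.36
nose x 48.2 tcp y -0.24 | fx -6.16 fy 0.39 fz 1.52 tz 0.027 yaw -4.37
```

```bash
python3 -m creep '[[[0,0,0,0,0,0,9],[0,0,0,0,0,0,9]]]' >/dev/null; python3 st.py;python3 -m creep '[[[0.5,0,0,0,0,0,9],[1,0,0,0,0,0,9]]]'>/dev/null; python3 st.py
```

```text
nose x 48.2 tcp y -0.22 | fx -4.72 fy 1.43 fz 1.92 tz 0.044 yaw -4.37
nose x 48.5 tcp y -0.22 | fx -7.33 fy 0.22 fz 4.40 tz -0.008 yaw -4.36
```

```bash
cat > see2.py <<'E'
from h import *
p,d=capture("top");C=cloud("top",d)[:,180:400]
for _ in range(3): 
    d2=capture("top")[1]; C=np.concatenate([C,cloud("top",d2)[:,180:400]],0)
ex=np.array((.99712,-.07585));ey=np.array((.07585,.99712));mouth=np.array((672.4,90.8))
q=C[...,:2]*1000-mouth;X=q@ex;Y=q@ey;z=C[...,2]
m=(z>.019)&(z<.03)&(X>-90)&(X<-6)&(abs(Y)<65);X,Y=X[m],Y[m];e=[]
for x in range(-70,-8,4):
    r=Y[abs(X-x)<2]
    if len(r)>6:e.append((x,r.min(),r.max()))
e=np.array(e);w=e[:,2]-e[:,1];print(np.round(w,0));e=e[(w>79)&(w<90)]
if len(e)>3:
    f=[np.polyfit(e[:,0],e[:,k],1) for k in(1,2)];print("yaw rel case",[np.degrees(np.arctan(k[0])) for k in f],"mid y at mouth",np.mean([k[1] for k in f]),"back x",X.min())
E
python3 see2.py; python3 -c "
from cell import *
for i in range(3):
  o=get_obs();print(o['wrist_force'],o['wrist_torque'])"
```

```text
[2. 2. 3. 4. 4. 2. 2. 2. 2. 4. 4. 4. 2.]
[-6.64281336  0.82778615  3.73365969] [ 0.22976678  0.94854927 -0.03557028]
[-6.64281336  0.82778615  3.73365969] [ 0.22976678  0.94854927 -0.03557028]
[-6.64281336  0.82778615  3.73365969] [ 0.22976678  0.94854927 -0.03557028]
```

```bash
python3 -m creep '[[[-1,0,0,0,0,0,9],[-2,-0.7,0,0,0,0,9],[-2,-1.5,0,0,0,0,9],[-1,-1.5,0,0,0,0,9]]]' >/dev/null; python3 st.py;python3 -m creep '[[[1,0,0,0,0,0,9],[2,0,0,0,0,0,9]]]'>/dev/null; python3 st.py; python3 -m creep '[[[0.5,0,0,0,0,0,9],[1,0,0,0,0,0,9]]]'>/dev/null; python3 st.py
```

```text
nose x 49.0 tcp y 1.24 | fx -2.32 fy -0.18 fz -0.61 tz 0.020 yaw -4.36
nose x 51.2 tcp y 1.35 | fx -1.89 fy -0.37 fz -0.94 tz -0.023 yaw -4.36
nose x 51.6 tcp y 1.35 | fx -3.58 fy -0.54 fz 0.73 tz -0.043 yaw -4.36
```

```bash
python3 -m creep '[[[-1,0,0,0,0,0,9],[-1,-1,0,0,0,0,9],[-1,-2.1,0,0,0,0,9],[0,-2.1,0,0,0,0,9],[1,-2.1,0,0,0,0,9]]]' >/dev/null; python3 st.py;python3 -m creep '[[[1,0,0,0,0,0,9],[2,0,0,0,0,0,9]]]'>/dev/null; python3 st.py; python3 -m creep '[[[1,0,0,0,0,0,9],[2,0,0,0,0,0,9]]]'>/dev/null; python3 st.py
```

```text
nose x 53.1 tcp y 3.51 | fx -0.67 fy 0.23 fz -1.61 tz 0.006 yaw -4.36
nose x 55.2 tcp y 3.41 | fx -0.36 fy -0.18 fz -2.51 tz 0.025 yaw -4.36
nose x 57.2 tcp y 3.38 | fx -0.64 fy -1.03 fz -2.61 tz 0.027 yaw -4.36
```

```bash
python3 -m creep '[[[1,0,0.2,0,0,0,9],[2,0,0.2,0,0,0,9],[3,0,0.2,0,0,0,9],[4,0,0.2,0,0,0,9]]]' >/dev/null; python3 st.py;python3 -m creep '[[[1,0,0,0,0,0,9],[2,0,0,0,0,0,9],[3,0,0,0,0,0,9],[4,0,0,0,0,0,9]]]'>/dev/null; python3 st.py; python3 -m creep '[[[1,0,0,0,0,0,9],[2,0,0,0,0,0,9],[3,0,0,0,0,0,9],[4,0,0,0,0,0,9]]]'>/dev/null; python3 st.py
```

```text
nose x 60.9 tcp y 3.35 | fx -3.01 fy 0.29 fz 1.03 tz -0.053 yaw -4.36
nose x 64.9 tcp y 3.35 | fx -4.50 fy 0.79 fz 2.98 tz 0.014 yaw -4.36
nose x 68.9 tcp y 3.34 | fx -5.35 fy -1.17 fz 4.32 tz -0.026 yaw -4.36
```

```bash
python3 -m creep '[[[1,0,-0.3,0,0,0,9],[2,0,-0.3,0,0,0,9],[3,0,-0.3,0,0,0,9],[4,0,-0.3,0,0,0,9]]]' >/dev/null; python3 st.py;python3 -m creep '[[[1,0,0,0,0,0,9],[2,0,0,0,0,0,9],[3,0,0,0,0,0,9],[4,0,0,0,0,0,9]]]'>/dev/null; python3 st.py; python3 -m creep '[[[1,0,0,0,0,0,9],[2,0,0,0,0,0,9],[3,0,0,0,0,0,9],[4,0,0,0,0,0,9]]]'>/dev/null; python3 st.py
```

```text
nose x 73.3 tcp y 3.35 | fx -2.99 fy 0.66 fz 0.84 tz 0.001 yaw -4.36
nose x 77.3 tcp y 3.33 | fx -2.61 fy 0.31 fz -0.53 tz 0.009 yaw -4.36
nose x 81.4 tcp y 3.37 | fx -1.03 fy -0.74 fz -2.60 tz 0.057 yaw -4.36
```

```bash
python3 -m creep '[[[1,0,0.1,0,0,0,9],[2,0,0.1,0,0,0,9],[3,0,0.1,0,0,0,9],[4,0,0.1,0,0,0,9],[5,0,0.1,0,0,0,9],[6,0,0.1,0,0,0,9]]]' >/dev/null; python3 st.py;python3 -m creep '[[[1,0,0,0,0,0,9],[2,0,0,0,0,0,9],[3,0,0,0,0,0,9],[4,0,0,0,0,0,9],[5,0,0,0,0,0,9]]]'>/dev/null; python3 st.py; python3 -m creep '[[[1,0,0,0,0,0,9],[2,0,0,0,0,0,9],[3,0,0,0,0,0,9],[4,0,0,0,0,0,9],[5,0,0,0,0,0,9]]]'>/dev/null; python3 st.py
```

```text
nose x 87.2 tcp y 3.37 | fx -0.09 fy 0.90 fz -3.06 tz -0.056 yaw -4.36
nose x 92.2 tcp y 3.36 | fx 0.09 fy -0.59 fz -3.38 tz 0.006 yaw -4.36
nose x 97.1 tcp y 3.36 | fx -0.61 fy 1.02 fz -3.11 tz 0.006 yaw -4.36
```

```bash
python3 -m creep '[[[1,0,0.2,0,0,0,9],[2,0,0.2,0,0,0,9],[3,0,0.2,0,0,0,9],[4,0,0.2,0,0,0,9],[5,0,0.2,0,0,0,9],[6,0,0.2,0,0,0,9]]]' >/dev/null; python3 st.py;python3 -m creep '[[[1,0,0.1,0,0,0,9],[2,0,0.1,0,0,0,9],[3,0,0.1,0,0,0,9],[4,0,0.1,0,0,0,9],[5,0,0.1,0,0,0,9]]]'>/dev/null; python3 st.py; python3 -m creep '[[[1,0,0,0,0,0,9],[2,0,0,0,0,0,9],[3,0,0,0,0,0,9],[4,0,0,0,0,0,9]]]'>/dev/null; python3 st.py
```

```text
nose x 102.9 tcp y 3.35 | fx -3.30 fy 0.44 fz 0.80 tz -0.034 yaw -4.36
nose x 107.8 tcp y 3.35 | fx -5.05 fy -0.65 fz 3.60 tz -0.006 yaw -4.36
nose x 111.8 tcp y 3.36 | fx -4.98 fy -0.69 fz 4.13 tz 0.102 yaw -4.36
```

Now the last stretch, easing the downward press and stepping 0.5–1 mm at a time towards the stop at about 122.

```bash
python3 -m creep '[[[1,0,-0.3,0,0,0,9],[2,0,-0.3,0,0,0,9],[3,0,-0.3,0,0,0,9],[4,0,-0.3,0,0,0,9]]]' >/dev/null; python3 st.py;python3 -m creep '[[[1,0,0,0,0,0,9],[2,0,0,0,0,0,9],[2,0,0,0,0,0,9]]]'>/dev/null; python3 st.py; python3 -m creep '[[[0.5,0,0,0,0,0,9],[1,0,0,0,0,0,9],[1,0,0,0,0,0,9]]]'>/dev/null; python3 st.py; python3 -m creep '[[[0.5,0,0,0,0,0,9],[1,0,0,0,0,0,9],[1,0,0,0,0,0,9]]]'>/dev/null; python3 st.py
```

```text
nose x 116.1 tcp y 3.32 | fx -4.25 fy 0.09 fz 2.60 tz -0.013 yaw -4.36
nose x 118.5 tcp y 3.33 | fx -2.45 fy 0.77 fz 0.93 tz 0.026 yaw -4.36
nose x 119.2 tcp y 3.33 | fx -2.44 fy -0.14 fz 1.56 tz -0.020 yaw -4.36
nose x 120.3 tcp y 3.36 | fx -2.01 fy -0.20 fz 1.12 tz -0.017 yaw -4.36
```

```bash
python3 -m creep '[[[0.5,0,0,0,0,0,9],[1,0,0,0,0,0,9],[1,0,0,0,0,0,9]]]' >/dev/null; python3 st.py; python3 -m creep '[[[0.5,0,0,0,0,0,9],[0.5,0,0,0,0,0,9]]]'>/dev/null; python3 st.py; python3 -m creep '[[[0.5,0,0,0,0,0,9],[0.5,0,0,0,0,0,9]]]'>/dev/null; python3 st.py
```

```text
nose x 121.3 tcp y 3.35 | fx -2.29 fy 0.42 fz 0.88 tz -0.019 yaw -4.36
nose x 121.7 tcp y 3.34 | fx -2.20 fy -0.04 fz 0.93 tz -0.025 yaw -4.36
nose x 122.2 tcp y 3.33 | fx -3.06 fy 0.78 fz 1.36 tz 0.012 yaw -4.36
```

```bash
python3 -m creep '[[[0.5,0,0,0,0,0,9],[0.5,0,0,0,0,0,9]]]' >/dev/null; python3 st.py; python3 -m creep '[[[0.5,0,0,0,0,0,9],[0.5,0,0,0,0,0,9]]]'>/dev/null; python3 st.py
```

```text
nose x 122.7 tcp y 3.36 | fx -2.33 fy -0.11 fz 0.33 tz 0.072 yaw -4.36
nose x 123.0 tcp y 3.33 | fx -2.44 fy -0.43 fz 0.45 tz 0.018 yaw -4.36
```

```bash
python3 -m creep '[[[0.5,0,0,0,0,0,9],[0.5,0,0,0,0,0,9]]]' >/dev/null; python3 st.py; python3 -m creep '[[[0.5,0,0,0,0,0,9],[0.5,0,0,0,0,0,9]]]'>/dev/null; python3 st.py
```

```text
nose x 123.0 tcp y 3.36 | fx -3.76 fy 0.52 fz 1.88 tz -0.011 yaw -4.36
nose x 123.0 tcp y 3.35 | fx -5.86 fy 0.17 fz 1.82 tz -0.028 yaw -4.36
```

The nose stays at 123.0 while the force climbs, so that is the stop. I'll give one more small push to seat it, relax, and then release.

```bash
python3 -m creep '[[[0.5,0,0,0,0,0,9],[0.5,0,0,0,0,0,9]]]' >/dev/null; python3 st.py; python3 -m creep '[[[0.4,0,0,0,0,0,9],[0.4,0,0,0,0,0,9]]]'>/dev/null; python3 st.py
```

```text
nose x 122.9 tcp y 3.29 | fx -7.92 fy -0.37 fz 2.77 tz 0.072 yaw -4.36
nose x 122.9 tcp y 3.30 | fx -7.85 fy -0.33 fz 3.51 tz -0.037 yaw -4.36
```

```bash
python3 -m creep '[[[-0.5,0,0,0,0,0,9],[-1,0,0,0,0,0,9],[-1,0,0,0,0,0,16],[-1,0,0,0,0,0,22],[-1,0,0,0,0,0,30],[-1,0,0,0,0,0,40],[-1,0,0,0,0,0,40],[-1,0,0,0,0,0,40],[-1,0,-4,0,0,0,40],[-1,0,-15,0,0,0,40],[-1,0,-35,0,0,0,40],[-1,0,-60,0,0,0,40],[-1,0,-90,0,0,0,40],[-40,0,-120,0,0,0,40],[-80,0,-120,0,0,0,40],[-120,0,-120,0,0,0,40],[-160,0,-120,0,0,0,40],[-200,0,-120,0,0,0,40],[-240,0,-120,0,0,0,40],[-240,0,-120,0,0,0,40]]]'
python3 - <<'E'
from h import *
ex=np.array((.99712,-.07585));ey=np.array((.07585,.99712))
o=get_obs();print(o['t'],o['wrist_force'])
for n in("top","side"):
    p,d=capture(n);C=cloud(n,d);mouth=np.array((672.4,90.8 if n=="top" else 93.5))
    q=C[...,:2]*1000-mouth;X=q@ex;Y=q@ey;z=C[...,2]
    m=(z>.04)&(z<.052)&(X>-60)&(X<-8)&(abs(Y)<30);print(n,"fin",m.sum(),"x",np.percentile(X[m],[1,99]),"y",np.percentile(Y[m],[1,99]),np.mean(X[m]))
    m=(z>.018)&(z<.03)&(X>-20)&(X<15)&(abs(Y)<60);print("  rim back x",np.percentile(X[m],[1,5,20]) if m.sum() else 0)
    cv2.imwrite(f'pics/{n}9.png',p[...,::-1])
s=cv2.imread('pics/side9.png')[190:320,180:340];t=cv2.imread('pics/top9.png')[110:290,210:350]
cv2.imwrite('pics/fin.png',np.hstack([cv2.resize(s,(480,390)),cv2.resize(t,(303,390))]))
E
```

```text
t: 25.97
tcp_pos: [0.4031, 0.1145, 0.1154]
ee_rot: [0.001, 0.999, -0.037, -0.004]
wrist_force: [-0.3, 0.3, 0.0]
finger_gap: 0.444
grasp_force: 0.0
25.9667 [-0.31598462  0.28041746  0.00511401]
top fin 96 x [-38.6140185  -16.13187425] y [-2.78296131 10.58282539] -27.79345814449484
  rim back x [-16.2429924  -11.02093759  -6.25341735]
side fin 60 x [-39.96513448 -16.70068831] y [-1.75261115 11.5571606 ] -30.202509601289005
  rim back x [-19.35591995  -9.68127695   1.7316074 ]
```

View pics/fin.png

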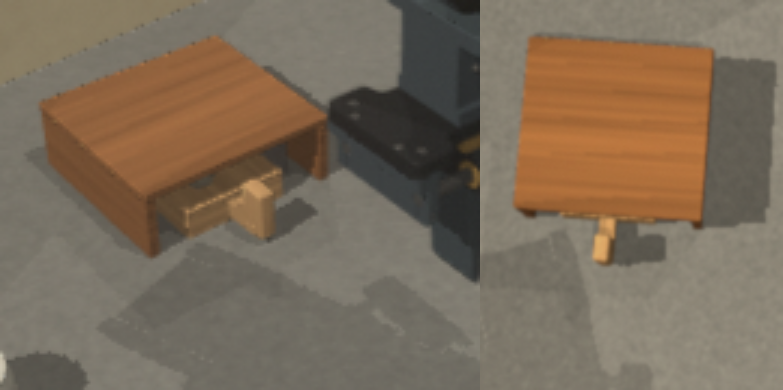

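The tray is inside the case with its front at the mouth, and the handle sticks out with the fin's centre 27–28 mm outside (28 expected). The arm is clear of everything, so I'll hand in.

```bash
python3 -c "
from cell import *
print(sign_off())"
```

```text
the job is handed in; nothing more can be done
None
```

The job is done and handed in at about 26 s: the crystal lies in the tray, and the tray is fully home against the case's back stop with its front flush and released; the highest wrist force read during the slide was about 8 N, and the pebble, tin and bottle were left alone.

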